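Sweep the brittle chips into the scrap drawer and shut it

ROBOT

A 7-joint arm with a two-finger parallel gripper is mounted at the origin on the work surface. World frame = base frame: x ahead of the robot, y to its left, z up, the work surface at z = 0. Lengths are in mm, angles in rad, forces in N, time in s.
With the tool pointing down it reaches from about 400 to 850 mm from the base axis. Payload 10.4 kg.
Tool frame: the origin (TCP) lies midway between the tips of the shut fingers; the grasp point (between the pads) lies 19 mm behind it; z points along the fingers, y is the line along which they close (so a half turn about z gives the same grasp; the last joint's range is limited). The gripper opens to 87 mm and grips with 3 to 60 N. Pads are 19 mm wide; open, the fingers measure 117 mm over their backs; the gripper's body (75 mm by 190 mm) begins 51 mm behind the grasp point.
Start: joints at [1.25, 0.332, -0.065, 1.46, 0.022, 1.35, -0.088], TCP at [183.409, -597.508, 196.276] pointing down, gripper open.
Joint ranges: [-2.6, 2.6], [-0.5, 2.12], [-1.47, 1.34], [0.16, 2.42], [-1.27, 4.41], [0.06, 2.06], [-2.6, 2.6]. Speed limits (rad/s): [2.22, 2.22, 2.79, 2.79, 3.14, 3.14, 3.14].

INTERFACE

Orientations are given as a unit quaternion [x, y, z, w].
In Python, from plant import env, kin, viewer, job gives the robot as it stands. Calls block until the motion is done:
- env.move_to(position, orientation): joint-space move of the TCP to a pose.
- env.move_l(position, attitude=None, speed=150, until_force=None): straight line of the TCP; attitude=None keeps the orientation; speed is the mean speed in mm/s. With until_force (N) it stops when the force on the tool has changed by that much, and returns True; else False.
- env.goto_joints(angles): joint-space move.
- env.ungrasp() and env.grasp(squeeze=None): open the fingers fully, or close them until they stop; squeeze is the grip in N (None keeps the last).
- env.hold(seconds).
- kin.solve_ik(position, orientation): joint angles nearest the present ones, or None.
- viewer.read_camera(name): name is "scene" or "top" or "wrist"; returns the picture (420x560x3 uint8, blue, green, red); there is no depth.
- viewer.get_calibration(name): a dict with "intrinsics" (3x3 intrinsics, pixels), "distortion" ([k1, k2, p1, p2, k3] as OpenCV has them; the pictures are not rectified), "view" (4x4, takes a point from world to camera coordinates). Camera axes: x right, y up, looking along -z (the intrinsics and any distortion apply to the point x, -y, -z); pixel columns grow to the right and rows downward; lengths in mm; the calibration is good to about 2 mm. A picture is of the moment at which its call begins: read the wrist's pose just before it. get_calibration takes no time and is no camera call; for the wrist camera it gives the pose at the moment of the call.
A pose or a line that the arm cannot do raises env.MotionError and nothing moves.
- job.sign_off(): hands the job in; it is judged then, once.
Readings, each from a call of its own:
- env.read_time(): time.
- env.read_qpos(): joint angles.
- env.read_qvel(): joint speeds.
- env.read_tau(): joint torques, N m.
- env.read_tcp_pos(): TCP position.
- env.read_ee_rot(): TCP orientation.
- env.read_force(): force on the tool from outside, world axes, zero at the start.
- env.read_ft_torque(): the same for the moment, N m.
- env.read_width(): finger opening in mm.
- env.read_gripper_force(): force on a finger pad.
Only numpy, scipy, OpenCV 4.12 (cv2) and the standard library are available. Lean on these libraries where they do the work, as an engineer would, in place of code of your own. Each camera call takes 0.05 s, during which the arm holds its last target. There are 200 camera calls.

TASK

Use the scraper block from its mat to sweep every loose chip of nut brittle off the white plate into the open drawer below its edge, with none left on the plate or spilled on the counter, and without touching the chips with the gripper. Then push the drawer fully shut, and stand the scraper back upright on the middle of its mat. Leave the other things on the counter alone.

Things in the scene. Friction and masses are not known exactly. Their poses are not given: they have to be found in the camera images.
- station: Fixed station, 220 (x) by 250 (y) by 91 mm high. Origin: centre of underside; -x side is the open front, where the drawer comes out. Its top is a flat white plate 75 mm above the counter. Rails 16 mm high stand on the plate at both sides (inner faces at y = -96, +96 mm) and the back (inner face x = +102 mm); none at the front edge, x = -110 mm. Chip centres start at x -85 to +35 mm.
- plate_top (a point): Centre of the white plate's top face; axes as the station.
- plate_edge (a point): Middle of the plate's open front edge, on its top face; chips pushed over this edge along the station's -x drop into the open drawer.
- drawer (a joint): Scrap drawer under the plate: how far it is pulled out towards the station's -x, in m; 0 is fully shut, 0.135 the stop. Stiff enough to stay where it is left; slides with some 2 N.
- drawer_in (a point): Centre of the drawer's inner floor (10 mm above the counter), moving with the drawer; axes as the station. Inside, the drawer is 194 (x) by 210 (y) mm with walls 42 mm high; the front panel is 12 mm thick, 250 mm wide, its top 62 mm above the counter.
- drawer_pull (a point): Middle of the outer face of the dark pull lip (90 mm wide along y, 10 mm tall, sticks out 13 mm) on the drawer's front panel, 55 mm above the counter; push here towards the station's +x to shut it.
- scraper: Wooden scraper block, 0.18 kg, standing upright on its mat. Origin at the centre of its flat underside, z up. Base 40 (x) by 130 (y) by 25 mm high; on it a grip bar 24 (x) by 90 (y) mm, from 25 to 70 mm height, to be pinched across x from above.
- mat: Fixed black rubber mat, 90 (x) by 170 (y) by 4 mm thick; origin at the centre of its underside. The scraper's place.
- chip0: Loose brown chip of nut brittle, irregular, about 28 by 22 mm and 10 mm thick, 12 g, lying flat on the plate. Origin at the centre of its underside as it first lies.
- chip1: Loose brown chip of nut brittle, irregular, about 28 by 22 mm and 10 mm thick, 12 g, lying flat on the plate. Origin at the centre of its underside as it first lies.
- chip2: Loose brown chip of nut brittle, irregular, about 28 by 22 mm and 10 mm thick, 12 g, lying flat on the plate. Origin at the centre of its underside as it first lies.
- chip3: Loose brown chip of nut brittle, irregular, about 28 by 22 mm and 10 mm thick, 12 g, lying flat on the plate. Origin at the centre of its underside as it first lies.
- chip4: Loose brown chip of nut brittle, irregular, about 28 by 22 mm and 10 mm thick, 12 g, lying flat on the plate. Origin at the centre of its underside as it first lies.
- chip5: Loose brown chip of nut brittle, irregular, about 28 by 22 mm and 10 mm thick, 12 g, lying flat on the plate. Origin at the centre of its underside as it first lies.
- jar: Bystander: capped jar, 76 mm across, 120 mm high; origin at the centre of its underside. Leave alone.
- can: Bystander: plain metal can, 66 mm across, 115 mm high; origin at the centre of its underside. Leave alone.
- bar_carton: Bystander: open carton of bars, 160 by 110 by 55 mm; origin at the centre of its underside. Leave alone.

How it is judged (in metres and radians):
On the way, in this order (a step that is already met when the one before it is completed fails the run):
1. all six chips are in the drawer (x of chip0 in the frame of drawer_in between -0.1 and 0.1 m and y of chip0 in the frame of drawer_in between -0.106 and 0.106 m and z of chip0 in the frame of drawer_in between -0.005 and 0.04 m and x of chip1 in the frame of drawer_in between -0.1 and 0.1 m and y of chip1 in the frame of drawer_in between -0.106 and 0.106 m and z of chip1 in the frame of drawer_in between -0.005 and 0.04 m and x of chip2 in the frame of drawer_in between -0.1 and 0.1 m and y of chip2 in the frame of drawer_in between -0.106 and 0.106 m and z of chip2 in the frame of drawer_in between -0.005 and 0.04 m and x of chip3 in the frame of drawer_in between -0.1 and 0.1 m and y of chip3 in the frame of drawer_in between -0.106 and 0.106 m and z of chip3 in the frame of drawer_in between -0.005 and 0.04 m and x of chip4 in the frame of drawer_in between -0.1 and 0.1 m and y of chip4 in the frame of drawer_in between -0.106 and 0.106 m and z of chip4 in the frame of drawer_in between -0.005 and 0.04 m and x of chip5 in the frame of drawer_in between -0.1 and 0.1 m and y of chip5 in the frame of drawer_in between -0.106 and 0.106 m and z of chip5 in the frame of drawer_in between -0.005 and 0.04 m), for 0.2 s.
2. the drawer is pushed shut with the chips in it (all of step 1 and value of joint drawer below 0.006 m), for 0.2 s.
At the end, for the whole second after the job is handed in: All six chips lie inside the drawer, the drawer is shut to within 6 mm, and the scraper stands upright and at rest on its mat, its centre within 35 mm of the mat's centre (all of step 2 and angle between scraper's own z axis and vertical below 0.1 rad and horizontal distance between scraper and mat below 0.035 m and z of scraper in the frame of mat between 0 and 0.009 m and linear speed of scraper below 0.02 m/s); the robot touches nothing.
It fails at once if the gripper or arm touched a chip (contact force between any of the fingers, the arm and chip0 above 0.5 N or contact force between any of the fingers, the arm and chip1 above 0.5 N or contact force between any of the fingers, the arm and chip2 above 0.5 N or contact force between any of the fingers, the arm and chip3 above 0.5 N or contact force between any of the fingers, the arm and chip4 above 0.5 N or contact force between any of the fingers, the arm and chip5 above 0.5 N).
It fails at once if a capped glass jar was moved by more than 30 mm (distance of jar from where it was at the start of the episode above 0.03 m).
It fails at once if a plain metal can was moved by more than 30 mm (distance of can from where it was at the start of the episode above 0.03 m).
It fails at once if an open carton of wrapped bars was moved by more than 30 mm (distance of bar_carton from where it was at the start of the episode above 0.03 m).
It also fails if it takes over 72 s, if anything falls off the work surface, if the arm or the gripper's body presses on something with over 40 N, if the wrist force passes 120 N, or if a joint passes its speed limit or range.

## Working session

There is one attempt and no reset: what is moved stays moved. The work goes in short steps, each a Python script; the robot and the scene stay as the last script left them, time stands still between calls to the robot, and variables do not carry over. Pictures are saved under pics/ and viewed, at most 10 in all, crops included, and the job is handed in when it is done.

```bash
ls; mkdir -p pics; python3 - <<'E'
from plant import env,kin,viewer,job
import cv2,numpy as np
print(env.read_time(),env.read_tcp_pos(),env.read_ee_rot(),env.read_width())
for n in ("scene","top"):
    cv2.imwrite(f"pics/{n}0.png",viewer.read_camera(n))
    c=viewer.get_calibration(n);print(n,np.round(c["intrinsics"],1).tolist(),c["distortion"],np.round(c["view"],3).tolist())
E
```

```text
pics
0.0 [ 183.23587378 -597.12233834  195.4850484 ] [ 9.88935760e-01  1.48342910e-01 -1.49464131e-04 -6.49772963e-04] 87.33334725235912
scene [[454.0, 0.0, 283.7], [0.0, 454.0, 203.3], [0.0, 0.0, 1.0]] [0.0364959 0.        0.        0.        0.       ] [[0.76, 0.65, 0.013, -451.703], [-0.406, 0.459, 0.791, 161.225], [0.507, -0.606, 0.612, -1480.922], [0.0, 0.0, 0.0, 1.0]]
top [[392.9, 0.0, 279.9], [0.0, 392.9, 208.6], [0.0, 0.0, 1.0]] [-0.04428263  0.          0.          0.          0.        ] [[0.004, -1.0, -0.0, 7.472], [0.993, 0.004, 0.119, -561.202], [-0.119, -0.001, 0.993, -937.413], [0.0, 0.0, 0.0, 1.0]]
```

View pics/scene0.png

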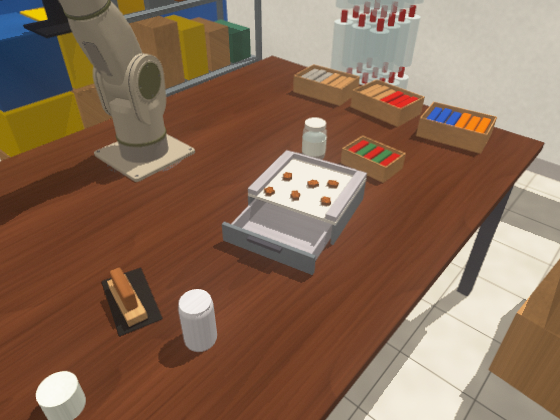

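View pics/top0.png

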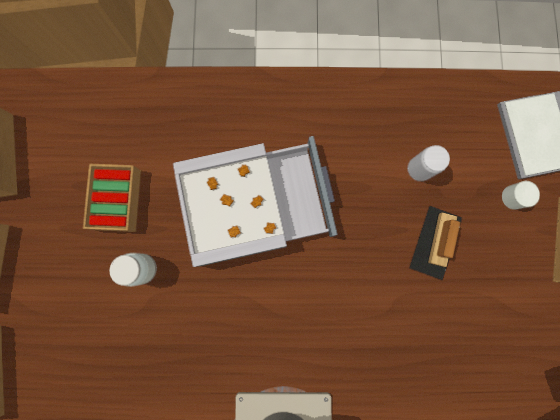

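The scene view shows the station at (310,195), with the drawer partly open toward the lower left, the scraper and mat at (130,295) and the can at (198,320). In the top view the plate is at about (232,205), the front panel at about (322,187), the mat at (436,243) and the chips at (212,183), (244,170), (227,200), (257,201), (234,231) and (269,228). Next I'll measure these positions.

```bash
cat > h.py <<'E'
from plant import env,kin,viewer,job
import cv2,numpy as np
from scipy.spatial.transform import Rotation as R
def ray(c,px):
    K=np.array(c["intrinsics"],float);V=np.array(c["view"],float)
    p=cv2.undistortPoints(np.array(px,float).reshape(-1,1,2),K,np.array(c["distortion"],float)).reshape(-1,2)
    d=np.c_[p[:,0],-p[:,1],-np.ones(len(p))]@V[:3,:3]
    return -V[:3,:3].T@V[:3,3],d
def cast(c,px,z):
    o,d=ray(c,px); return o+d*((z-o[2])/d[:,2])[:,None]
def proj(c,P):
    K=np.array(c["intrinsics"],float);V=np.array(c["view"],float)
    q=np.atleast_2d(P)@V[:3,:3].T+V[:3,3]
    q=q*[1,-1,-1]
    return cv2.projectPoints(q,np.zeros(3),np.zeros(3),K,np.array(c["distortion"],float))[0].reshape(-1,2)
def tri(c1,p1,c2,p2):
    o1,d1=ray(c1,[p1]);o2,d2=ray(c2,[p2]);d1=d1[0];d2=d2[0]
    s=np.linalg.lstsq(np.c_[d1,-d2],o2-o1,rcond=None)[0]
    a,b=o1+s[0]*d1,o2+s[1]*d2
    return (a+b)/2,np.linalg.norm(a-b)
E
python3 - <<'E'
from h import *
im=cv2.imread("pics/top0.png");hs=cv2.cvtColor(im,cv2.COLOR_BGR2HSV)
for n,(x,y) in dict(plate=(215,215),rail=(180,210),railL=(225,158),panel=(321,170),floor=(300,185),mat=(425,255),base=(438,250),bar=(450,238),chip=(257,201),wood=(380,300)).items(): print(n,hs[y,x])
cv2.imwrite("pics/topcrop.png",np.hstack([cv2.resize(im[135:275,165:345],None,fx=3,fy=3,interpolation=2),cv2.resize(im[200:285,405:470],None,fx=4,fy=4.94118,interpolation=2)])[:, :800])
s=cv2.imread("pics/scene0.png")
cv2.imwrite("pics/scenecrop.png",np.hstack([cv2.resize(s[145:275,215:375],None,fx=3,fy=3,interpolation=2),cv2.resize(s[260:338,95:167],None,fx=4,fy=5,interpolation=2)])[:, :800])
E
```

```text
plate [ 24  17 222]
rail [ 12 172 104]
railL [  8   5 192]
panel [100  19 118]
floor [173   5 190]
mat [20 33 47]
base [ 14 159 120]
bar [ 15 169 167]
chip [ 16 214 181]
wood [ 10 164 120]
```

View pics/topcrop.png

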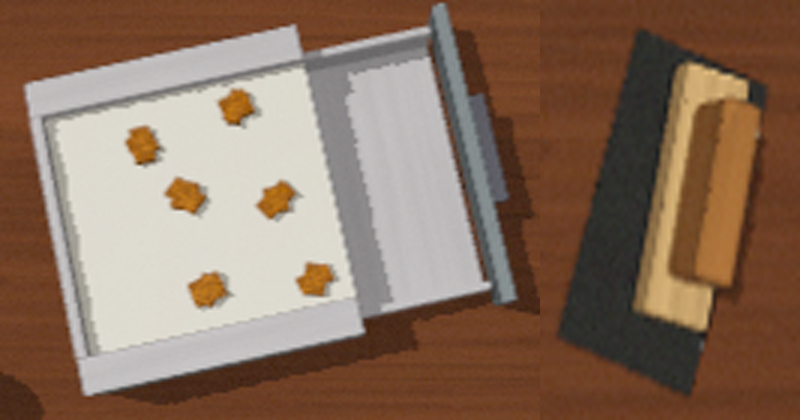

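View pics/scenecrop.png

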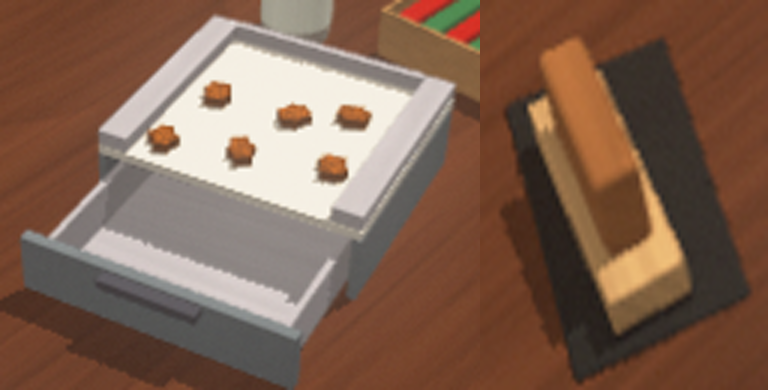

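Top crop: the rail-top corners are at (25,84), (297,26), (363,333) and (86,394). The drawer panel runs from (437,5) to (505,300), and the scraper bar top from (742,100) to (714,282). The scene crop shows the same corners, with the scraper upright on the mat. I'll triangulate these and cast rays.

```bash
cat > meas.py <<'E'
from h import *
ct,cs=viewer.get_calibration("top"),viewer.get_calibration("scene")
f=lambda x,y,x0,y0,u0,v0,fx,fy:(u0+(x-x0+.5)/fx-.5, v0+(y-y0+.5)/fy-.5)
T1=lambda p:f(*p,0,0,165,135,3,3); S1=lambda p:f(*p,0,0,215,145,3,3)
T2=lambda p:f(*p,540,0,405,200,4,4.94118); S2=lambda p:f(*p,480,0,95,260,4,5)
def rep(n,a,b):
    P,e=tri(ct,a,cs,b);print(n,np.round(P,1),round(e,1));return P
print("rails (fl=front near robot)")
for n,a,b in [("fn",(363,333),(100,132)),("bn",(86,394),(218,16)),("bf",(25,84),(455,85)),("ff",(297,26),(365,222))]: rep(n,T1(a),S1(b))
print("panel top outer corners"); rep("near",T1((515,297)),S1((22,235))); rep("far",T1((445,5)),S1((300,335)))
print("bar");B=[rep(n,T2(a),S2(b)) for n,a,b in [("nl",(695,277),(580,38)),("nr",(735,288),(541,55)),("fl",(722,98),(638,168)),("fr",(762,105),(597,194))]]
print("mat");[rep(n,T2(a),S2(b)) for n,a,b in [("nl",(558,338),(663,40)),("nr",(693,395),(505,105)),("fl",(642,28),(748,292)),("fr",(768,85),(577,380))]]
C=cast(ct,[T1(p) for p in [(363,333),(86,394),(25,84),(297,26)]],91)
print("rails z91",np.round(C[:,:2],1).tolist(),np.linalg.norm(C-np.roll(C,1,0),axis=1).round(1))
ex=(C[1]+C[2]-C[0]-C[3])[:2];yaw=np.arctan2(ex[1],ex[0]);ey=(C[0]+C[1]-C[2]-C[3])[:2]
print("station c",C.mean(0).round(1),"yaw",yaw, np.arctan2(ey[1],ey[0])-np.pi/2)
M=cast(ct,[T2(p) for p in [(558,338),(693,395),(768,85),(642,28)]],4);print("mat",M.round(1).tolist(),M.mean(0),np.linalg.norm(M-np.roll(M,1,0),axis=1).round(1))
Ms=cast(cs,[S2(p) for p in [(663,40),(505,105),(577,380),(748,292)]],4);print("mat by scene",Ms.mean(0).round(1))
Q=cast(ct,[T2(p) for p in [(695,277),(735,288),(762,105),(722,98)]],74);print("bar z74",Q.mean(0).round(1),np.linalg.norm(Q-np.roll(Q,1,0),axis=1).round(1))
Qs=cast(cs,[S2(p) for p in [(580,38),(541,55),(597,194),(638,168)]],74);print("bar by scene",Qs.mean(0).round(1))
for q in (M[[0,1,2,3]],Q): 
    l=(q[2]+q[3]-q[0]-q[1]); print("long axis dir",np.degrees(np.arctan2(l[1],l[0])))
# station pose
c=C.mean(0)[:2];Rm=np.array([[np.cos(yaw),-np.sin(yaw)],[np.sin(yaw),np.cos(yaw)]])
im=cv2.imread("pics/top0.png");h=cv2.cvtColor(im,cv2.COLOR_BGR2HSV)
m=cv2.inRange(h,(8,120,80),(22,255,255));roi=np.zeros_like(m)
cv2.fillConvexPoly(roi,np.int32([T1(p) for p in [(52,120),(305,65),(350,295),(95,352)]]),255)
n,l,st,ce=cv2.connectedComponentsWithStats(m&roi)
for i in range(1,n):
    if st[i,4]>15: print("chip",st[i,4],((cast(ct,[ce[i]],82)[0,:2]-c)@Rm).round(1))
P=cast(ct,[T1((515,297)),T1((445,5))],62);print("panel top outer in station",((P[:,:2]-c)@Rm).round(1))
for n,p in dict(jar=(122,270),can=(436,158),cup=(522,195)).items(): print(n,cast(ct,[p],115).round(0))
E
python3 meas.py
```

```text
rails (fl=front near robot)
fn [469.8  -2.7  87. ] 3.5
bn [423.1 210.1  89.5] 6.2
bf [664.1 264.7  88.4] 2.1
ff [713.6  50.8  85.3] 4.6
panel top outer corners
near [ 498.7 -124.1   62.9] 2.0
far [739.1 -68.4  63. ] 6.8
bar
nl [ 447.2 -375.9   69.8] 2.9
nr [ 442.7 -397.2   73.3] 5.3
fl [ 532.5 -397.5   69. ] 0.3
fr [ 529.6 -420.    70.9] 2.1
mat
nl [ 416.3 -315.7    0.9] 3.0
nr [ 387.4 -399.7    4.7] 2.2
fl [ 575.5 -374.9    4. ] 2.0
fr [ 545.7 -456.8    2.8] 0.4
rails z91 [[468.4, -3.8], [420.9, 207.5], [662.6, 263.2], [710.1, 49.0]] [247.4 216.6 248.  219.4]
station c [565.5 129.   91. ] yaw 1.7904188859915509 -4.491611446749316
mat [[415.5, -315.9, 4.0], [386.6, -400.9, 4.0], [545.4, -456.4, 4.0], [574.9, -375.7, 4.0]] [ 480.59146761 -387.22529186    4.        ] [170.2  89.7 168.2  86. ]
mat by scene [ 482.8 -386.6    4. ]
bar z74 [ 487.  -397.4   74. ] [88.  24.3 89.9 24.3]
bar by scene [ 492.2 -398.1   74. ]
long axis dir -19.911194178149337
long axis dir -13.115101820741074
chip 85 [-48.9 -72.7]
chip 88 [ 29.3 -58.1]
chip 97 [  5.  -11.3]
chip 86 [-64.5   6.9]
chip 88 [-81.   74.3]
chip 94 [ 2.3 64.9]
panel top outer in station [[-233.1  121.1]
 [-232.3 -123.7]]
jar [[411. 363. 115.]]
can [[ 671. -351.  115.]]
cup [[ 585. -550.  115.]]
```

```bash
cat >> h.py <<'E'
C=np.array([566.5,130.]);YAW=1.791
def down(a): # tool pointing down, closing axis at angle a
    y=np.array([np.cos(a),np.sin(a),0]);z=np.array([0,0,-1.]);return R.from_matrix(np.c_[np.cross(y,z),y,z]).as_quat()
def st(x,y,z):
    c,s=np.cos(YAW),np.sin(YAW);return [C[0]+c*x-s*y,C[1]+s*x+c*y,z]
QS=down(YAW-np.pi); QM=down(np.radians(-103.8))
E
python3 - <<'E'
from h import *
q=kin.solve_ik([489,-398,200],QM);print(q)
for p in [(70,26,200),(-105,26,108),(-105,-26,108),(-270,0,80)]: print(p,kin.solve_ik(st(*p),QS))
env.move_to([489,-398,170],QM)
im=viewer.read_camera("wrist");cv2.imwrite("pics/w1.png",im)
c=viewer.get_calibration("wrist");print(proj(c,[[489,-398,74]]))
f=env.move_l([489,-398,38],speed=120,until_force=8)
print(f,env.read_tcp_pos(),env.read_force())
if not f:
    env.grasp(40);print(env.read_width(),env.read_gripper_force(),env.read_tcp_pos(),env.read_time())
E
```

```text
[ 0.76438187  0.35039513 -0.19980559  1.43233492  0.06964531  1.36577623
 -1.24942836]
(70, 26, 200) [ 0.4590297   0.3783362  -1.10680363  1.58868355  0.34258821  1.38787964
 -2.03316007]
(-105, 26, 108) [ 0.58419074  0.39147973 -0.85522087  1.69980649  0.31476101  1.19484227
 -1.7014741 ]
(-105, -26, 108) [ 0.50214517  0.5058989  -0.83378932  1.56242712  0.38820485  1.24680673
 -1.74486602]
(-270, 0, 80) [ 0.55055959  0.50670608 -0.54919696  1.53254423  0.27744091  1.18079104
 -1.3992195 ]
[[278.54444076 202.65936137]]
False [ 489.55713496 -398.36954366   38.9108786 ] [-0.02394673 -0.51588254  0.02348586]
23.445301546950304 39.92381393909454 [ 488.97996186 -398.05907116   38.00398858] 3.8167
```

View pics/w1.png

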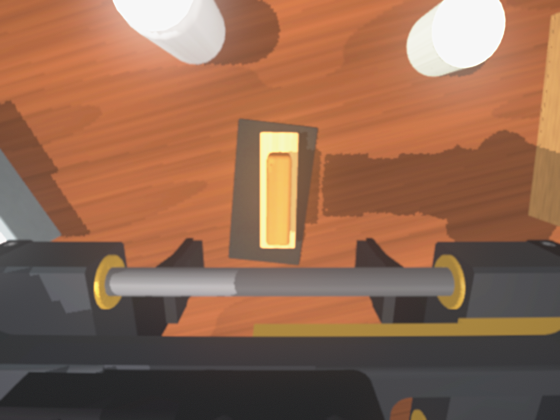

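The bar top is centred at (279,200), where I predicted (278.5,202.7), and it lies parallel to the fingers. The grasp is good, so I'll sweep the first lane now.

```bash
python3 - <<'E'
from h import *
env.move_l([489,-398,220],speed=200)
env.move_to(st(70,26,220),QS)
env.move_l(st(70,26,128),speed=150)
print(env.read_width(),env.read_force())
f=env.move_l(st(70,26,100),speed=30,until_force=4)
z=env.read_tcp_pos();print(f,z,env.read_force(),env.read_time())
cv2.imwrite("pics/top1.png",viewer.read_camera("top"))
E
```

```text
23.584198545612452 [ 0.25382014 -0.67809889 -2.02192154]
True [525.84119283 192.13867613 108.71309342] [-0.03668777 -1.31927299  3.39677889] 8.4167
```

View pics/top1.png

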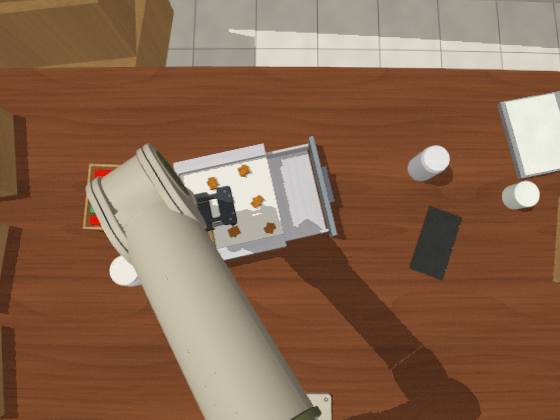

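Contact came at z=108.7, which matches the plate height. The gripper is at (215,208) and the chips haven't moved. I'll sweep both lanes.

```bash
python3 - <<'E'
from h import *
z=109.3
env.move_l(st(70,26,z),speed=20)
env.move_l(st(-105,26,z),speed=80);print(env.read_force(),env.read_width())
env.move_l(st(-100,26,z+40),speed=150)
env.move_l(st(70,-26,z+40),speed=250)
env.move_l(st(70,-26,z+8),speed=150)
f=env.move_l(st(70,-26,z),speed=30,until_force=6);print(f,env.read_tcp_pos())
env.move_l(st(-105,-26,z),speed=80);print(env.read_force(),env.read_width())
env.move_l(st(-105,-26,z+60),speed=150)
env.move_l(st(-290,0,z+60),speed=250)
print(env.read_time())
cv2.imwrite("pics/top2.png",viewer.read_camera("top"))
E
```

```text
[-0.364521    0.39079977 -2.5630707 ] 23.401212232829906
False [576.59909971 204.02000062 109.39674557]
[-0.17744978 -0.09167641 -1.62869509] 23.575264909562854
16.9
```

View pics/top2.png

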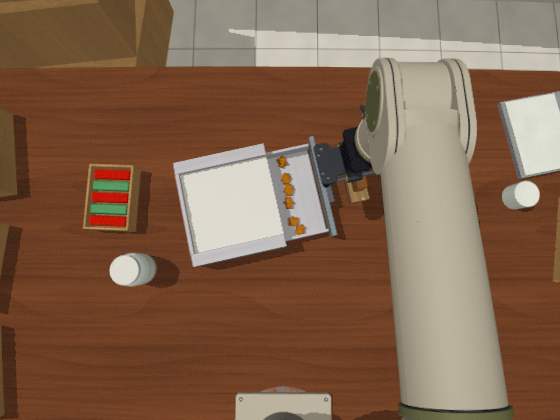

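All six chips are in the drawer, in a column at u≈282–300, v≈160–230, and the plate is clear. I'll push the lip with the scraper's base.

```bash
python3 - <<'E'
from h import *
env.move_l(st(-290,0,77),speed=150)
f=env.move_l(st(-170,0,77),speed=70,until_force=15)
print(f,env.read_tcp_pos(),env.read_force())
if not f:
    f=env.move_l(st(-145,0,77),speed=25,until_force=12)
p=env.read_tcp_pos()[:2]-C
print(f,p@[np.cos(YAW),np.sin(YAW)],env.read_force(),env.read_width(),env.read_time())
env.move_l(st(-200,0,77),speed=100)
env.move_l(st(-260,0,170),speed=150)
im=viewer.read_camera("top");cv2.imwrite("pics/top3.png",im)
a=cv2.imread("pics/top1.png")
m=cv2.inRange(cv2.cvtColor(a,cv2.COLOR_BGR2HSV),(0,0,0),(180,120,75))
m[:, :400]=0;m[:,470:]=0;m[:200]=0;m[285:]=0
k=max(cv2.findContours(m,0,2)[0],key=cv2.contourArea);b=cv2.boxPoints(cv2.minAreaRect(k))
W=cast(viewer.get_calibration("top"),b,4);print(W.round(1).tolist(),W.mean(0),cv2.contourArea(k))
E
```

```text
False [603.80370514 -35.97276041  77.04443298] [ 0.0966705  -0.00356557 -2.14967217]
True -155.1163561596705 [ 0.78803444 -1.7577822  -1.62752487] 23.046845355669227 20.2917
[[414.2, -314.7, 4.0], [574.6, -372.9, 4.0], [547.0, -458.7, 4.0], [387.1, -398.8, 4.0]] [ 480.71873289 -386.2778985     4.        ] 2181.5
```

View pics/top3.png

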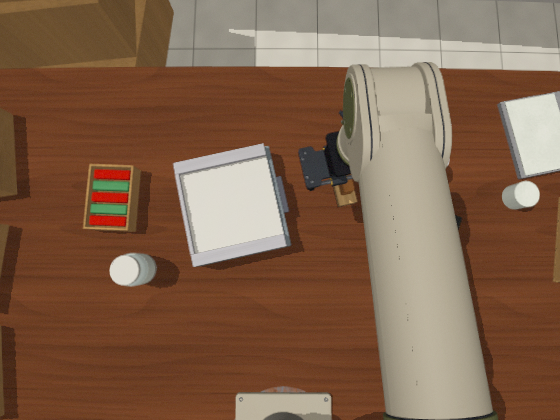

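The drawer now looks flush, with the lip at (282,193), and the stop position of −155 is the one predicted. I'll push once more to confirm, then put the scraper back.

```bash
python3 - <<'E'
from h import *
env.move_l(st(-200,0,77),speed=150)
env.move_l(st(-160,0,77),speed=80)
f=env.move_l(st(-145,0,77),speed=25,until_force=20)
print(f,(env.read_tcp_pos()[:2]-C)@[np.cos(YAW),np.sin(YAW)])
env.move_l(st(-200,0,77),speed=100)
env.move_l(st(-260,0,190),speed=150)
q=down(np.radians(-109.9));P=[481,-386.5]
env.move_to([*P,170],q)
env.move_l([*P,48],speed=130)
f=env.move_l([*P,34],speed=20,until_force=4)
print(f,env.read_tcp_pos(),env.read_time())
z=env.read_tcp_pos()[2]
env.ungrasp();env.hold(.3)
env.move_l([*P,170],speed=130)
print(env.read_width(),env.read_force())
cv2.imwrite("pics/w2.png",viewer.read_camera("wrist"))
c=viewer.get_calibration("wrist");print(proj(c,[[*P,74]]),env.read_time())
env.move_to([330,-480,300],q)
a,b=viewer.read_camera("top"),viewer.read_camera("scene")
cv2.imwrite("pics/end.png",np.hstack([a[130:290,160:480],cv2.resize(b[130:350,90:410],None,fx=1,fy=160/220)]))
cv2.imwrite("pics/end.png",np.vstack([a[130:290,160:480],b[130:350,90:410]]))
E
```

```text
True -153.29672200205485
True [ 480.84660654 -386.83906686   38.79997054] 28.3083
86.97125942420281 [ 0.27075439 -0.43291752  0.08322955]
[[280.63913587 202.76686588]] 31.0583
```

View pics/end.png

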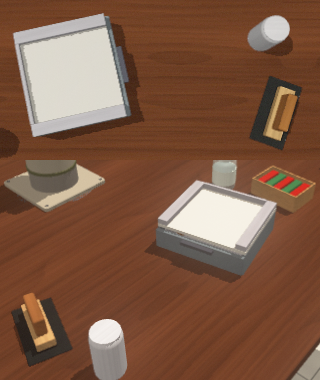

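View pics/w2.png

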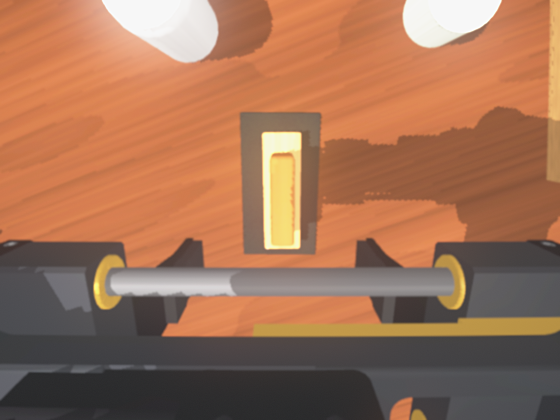

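The wrist view shows the scraper upright and centred on its mat at (282,190). The other views show the drawer flush, the plate empty and the bystanders where they were.

```bash
python3 -c "
from plant import job,env
print(job.sign_off(),env.read_time())"
```

```text
the job is handed in; nothing more can be done
the job is handed in; nothing more can be done
```

I handed the job in at about 32 of the 72 s allowed: all six chips were swept into the drawer, it was pushed shut against its stop, and the scraper stands upright on the middle of its mat; the sign-off gave no verdict.

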